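Turn the TV remote face up and put it away in the tray

ROBOT

A 7-joint arm with a two-finger parallel gripper is mounted at the origin on the work surface. World frame = base frame: x ahead of the robot, y to its left, z up, the work surface at z = 0. Lengths are in m, angles in degrees, forces in N, time in s.
With the tool pointing down it reaches from about 0.4 to 0.85 m from the base axis. Payload 4.5 kg.
Tool frame: the origin (TCP) lies at the centre of the arm's flange, where the gripper is bolted on; the fingertips stand robot.nose_length ahead of it and the grasp point (between the pads) lies 155 mm ahead of it (robot.nose_length is the distance from the TCP to the fingertips, in m); z points along the fingers, y is the line along which they close (so a half turn about z gives the same grasp; the last joint's range is limited). The gripper opens to 85 mm and grips with 20 to 120 N. Pads are 22 mm wide; open, the fingers measure 114 mm over their backs; the gripper's body (76 mm by 85 mm) begins 54 mm behind the grasp point. The pads swing forward as they close: fully open they stand 13 mm farther back than shut.
Start: joints at [-70.714, 39.483, -11.15, 89.685, 9.013, 51.709, -12.324], TCP at [0.186, 0.597, 0.405] pointing down, gripper open.
Joint ranges: [-172.22, 172.22], [-26.19, 119.32], [-84.43, 86.54], [7.71, 146.69], [-57.33, 237.33], [2.42, 119.75], [-152.13, 152.13]. Speed limits (degrees/s): [147.25, 147.25, 180, 180, 180, 180, 180].

INTERFACE

Orientations are given as a 3x3 rotation matrix whose columns are the frame's x, y, z axes.
In Python, from workcell import robot, eyes, spotter gives the robot as it stands. Calls block until the motion is done:
- robot.move_to(position, orientation): joint-space move of the TCP to a pose.
- robot.line_to(position, orientation=None, v=0.15): straight line of the TCP; orientation=None keeps the orientation; v is the mean speed in m/s.
- robot.move_joints(angles): joint-space move.
- robot.grip(opening, grip_force=None): finger opening in m; grip_force is the grip in N (None keeps the last); returns when the fingers have stopped.
- robot.wait(seconds).
- robot.ik(position, orientation): joint angles nearest the present ones, or None.
- robot.sense(): the state.
- eyes.get_image(name): name is "scene" or "top" or "wrist"; returns the picture (480x640x3 uint8, red, green, blue); there is no depth.
- eyes.get_calibration(name): a dict with "fx", "fy", "cx", "cy" (pixels), "extrinsics" (4x4, takes a point from camera to world coordinates). Camera axes: x right, y up, looking along -z (the intrinsics and any distortion apply to the point x, -y, -z); pixel columns grow to the right and rows downward; lengths in m; the calibration is good to about 2 mm. A picture is of the moment at which its call begins: read the wrist's pose just before it. get_calibration takes no time and is no camera call; for the wrist camera it gives the pose at the moment of the call.
A pose or a line that the arm cannot do raises robot.PlanningError and nothing moves.
- robot.finish_job(): hands the job in; it is judged then, once.
Trained networks look in the newest picture that a camera, given by its name, has taken for a name from the list of things; names that differ only in an ending like _2 or _b are one class to them, and where a whole thing is asked for, a point or a joint stands for the part that bears it (a point fixed in the world has none). Each returns a list of dicts, best first, with "conf" (0 to 1); they miss things now and then, are a little off and sometimes report something else, mostly with a low value. They report only what shows in the picture. A call takes as long as a camera call. They do not tell look-alikes from the thing itself.
- spotter.look_for(camera, thing): "centre" ([column, row] in pixels, amid what is visible of it).
- spotter.silhouettes(camera, thing): "pixels" (480x640 bool, what is visible of it) and "centre" ([column, row] in pixels, amid what is visible of it).
The state is a dict: "clock": time; "q": joint angles; "dq": joint speeds; "joint_efforts": joint torques, N m; "ee_pos": TCP position; "tcp_rot": TCP orientation; "contact_force": force on the tool from outside, world axes, zero at the start; "torque": the same for the moment, N m; "grip_width": finger opening in m; "grip_force": force on a finger pad.
Only numpy, scipy, OpenCV 4.12 (cv2) and the standard library are available. Lean on these libraries where they do the work, as an engineer would, in place of code of your own. Each camera call takes 0.05 s, during which the arm holds its last target. There are 200 camera calls.

TASK

The black TV remote has been left lying on its keys. Turn it over without letting it topple or drop, and lay it face up in the empty wide bay of the wooden tray, flat on the leather and lined up lengthwise with the bay. Leave the white remote, the phone and the flower vase as they are.

Things in the scene. Friction and masses are not known exactly. Their poses are not given: they have to be found in the camera images.
- remote_centre (a point): Centre (and centre of mass) of the loose black TV remote, a square-cut bar 168 (x) x 50 (y) x 24 mm (z), 110-200 g. +z comes out of the key face, +x is the end with the dark red lens. It starts flat on the table on its keys (z down; plain back with ribbed battery cover up), clear of the tray. Its 50 x 24 mm ends are flat: it can stand on one if left upright within 5 degrees.
- bay (a point): Centre of the leather floor of the tray's empty wide bay, 6 mm above the table; the bay is 200 (x) x 120 mm (y) inside, z up. Its 8 mm walls rise 20 mm above this floor (26 mm above the table). The dark wooden tray, 216 (x) x 214 mm (y), is fixed to the table; its middle is at y = -39 mm in this frame. Beyond the -y wall is a narrow bay holding the white remote.
- white_remote: Slim white remote, 150 x 40 x 16 mm, long along its x axis, lying in the narrow bay of the tray; origin at the centre of its underside, 6 mm above the table. Leave it.
- phone: Dark smartphone, 148 (x) x 71 (y) x 9 mm, lying on the table in the middle, between the tray and the black remote; origin at the centre of its underside. Leave it.
- vase: Pink flower vase, largest diameter 94 mm, 112 mm high, with blossoms up to 235 mm above the table, standing at the far side of the table; origin at the centre of its foot. Leave it.
Mind the look-alikes: they are no part of the job. Of the things like the part that bears remote_centre, leave any that is green; of the rest the larger one is meant.

How it is judged:
By the outcome, as a careful person would: the job done as asked, in the order asked, and still so for the second after the job is handed in, with the robot touching nothing.
It also fails if it takes over 72 s, if anything falls off the work surface, if the arm or the gripper's body presses on something with over 40 N, if the wrist force passes 120 N, or if a joint passes its speed limit or range.

## Working session

There is one attempt and no reset: what is moved stays moved. The work goes in short steps, each a Python script; the robot and the scene stay as the last script left them, time stands still between calls to the robot, and variables do not carry over. Pictures are saved under pics/ and viewed, at most 10 in all, crops included, and the job is handed in when it is done.

```bash
ls; mkdir -p pics; cat > h.py <<'E'
import numpy as np, cv2
from workcell import robot, eyes, spotter
def save(name,img,s=1):
    cv2.imwrite('pics/'+name, cv2.cvtColor(img,cv2.COLOR_RGB2BGR))
def ray(cal,px):
    E=np.array(cal["extrinsics"]); d=np.array([(px[0]-cal["cx"])/cal["fx"],-(px[1]-cal["cy"])/cal["fy"],-1.])
    return E[:3,3],E[:3,:3]@d
def toz(cal,px,z):
    o,d=ray(cal,px); return o+d*(z-o[2])/d[2]
def proj(cal,P):
    E=np.array(cal["extrinsics"]); p=E[:3,:3].T@(np.array(P)-E[:3,3])
    return [cal["cx"]+cal["fx"]*p[0]/-p[2], cal["cy"]-cal["fy"]*p[1]/-p[2]]
E
python3 - <<'E'
from h import *
for c in("top","scene"):
    im=eyes.get_image(c); save(c+'0.png',im); cal=eyes.get_calibration(c)
    print(c,{k:v for k,v in cal.items() if k!="extrinsics"},np.round(cal["extrinsics"],3).tolist())
    for t,z in(("remote_centre",.024),("white_remote",.022),("phone",.009),("vase",.1),("bay",.006)):
        try: r=spotter.silhouettes(c,t)
        except Exception as e: print(t,e); continue
        for d in r[:4]:
            m=np.array(d["pixels"]).astype(np.uint8)
            k=cv2.findContours(m,0,2)[0]
            if not k: continue
            k=max(k,key=cv2.contourArea)
            P=np.array([toz(cal,p[0],z)[:2] for p in k],np.float32)
            (x,y),(w,h),a=cv2.minAreaRect(P*1000)
            print(t,round(d["conf"],2),np.round(d["centre"]),"world",np.round([x,y,w,h,a],1))
print(robot.nose_length, robot.sense())
E
```

```text
pics
top {'fx': 492.6033522298279, 'fy': 492.6033522298279, 'cx': 319.60665357954383, 'cy': 240.80761394298202} [[-0.016, 0.985, -0.17, 0.429], [-1.0, -0.011, 0.029, -0.009], [0.026, 0.171, 0.985, 0.944], [0.0, 0.0, 0.0, 1.0]]
remote_centre 0.97 [438. 261.] world [ 554.3 -266.2  171.1   53.6   79.7]
remote_centre 0.75 [407. 185.] world [ 697.3 -206.1  128.9   41.6   34.7]
white_remote 0.86 [201. 290.] world [495.8 188.5 149.8  43.2  10.9]
phone 0.6 [304. 314.] world [456.9  -3.4 146.9  70.6   2.8]
vase 0.89 [301. 133.] world [790.1  -8.5 173.9 100.1   9.1]
bay 0.59 [155. 310.] world [474.6 256.3 222.7 223.3   7.5]
scene {'fx': 490.6702483258847, 'fy': 490.6702483258847, 'cx': 317.5389146284072, 'cy': 236.51739917752982} [[0.692, -0.509, 0.511, 1.013], [0.721, 0.47, -0.509, -0.451], [0.019, 0.721, 0.693, 0.648], [0.0, 0.0, 0.0, 1.0]]
remote_centre 0.82 [188. 332.] world [ 565.4 -272.1  167.6   63.7   79.4]
remote_centre 0.65 [127. 272.] world [ 392.5 -286.5  179.8   60.2   23.4]
remote_centre 0.58 [280. 369.] world [ 709.2 -216.2  128.7   46.2   35.2]
white_remote 0.77 [366. 188.] wor
[... 345 characters left out ...]
231504 ]), 'dq': array([-0.05382831, -0.08767566,  0.00076031, -0.04565372,  0.01696504,
        0.08109113, -0.00114298]), 'joint_efforts': array([ 3.71294955e-04, -5.39296389e+01, -1.26640778e+00, -1.58814418e+01,
        9.88373242e-03,  1.64120993e-03,  9.39587011e-06]), 'ee_pos': array([0.18636739, 0.59657682, 0.40471333]), 'tcp_rot': array([[-9.54506258e-01,  2.98190885e-01, -7.49871193e-06],
       [ 2.98190883e-01,  9.54506254e-01,  8.79652767e-05],
       [ 3.33880111e-05,  8.17273596e-05, -9.99999996e-01]]), 'contact_force': array([ 0.58965348,  0.29749457, -0.23195398]), 'torque': array([-0.01770916,  0.06656195,  0.05029404]), 'grip_force': 0.0, 'grip_width': 0.08515953709412333}
```

View pics/top0.png

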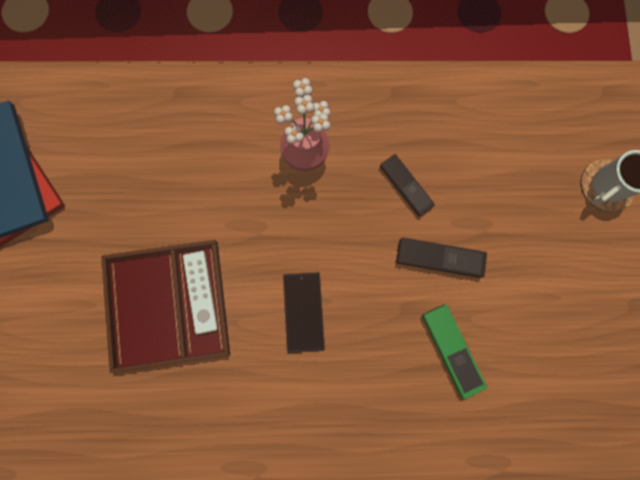

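View pics/scene0.png

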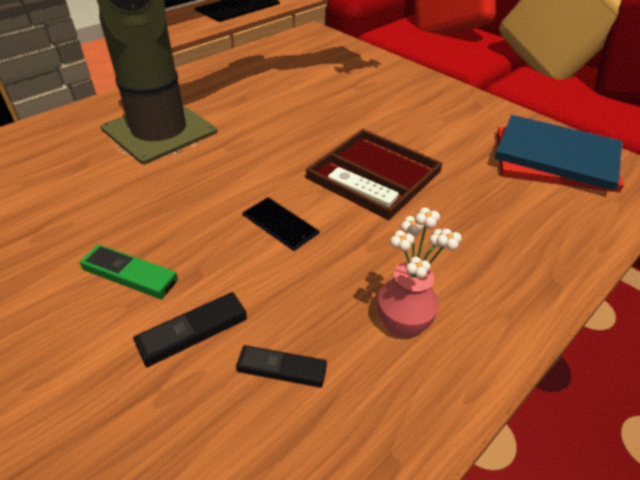

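The candidates in the top view are the large black remote (441,258), a small black look-alike (407,185) and a green look-alike (454,352). I choose the large black one: its measured footprint is 171x54 mm, against 129x42 mm for the small one. Next I'll go above it for a close check, and scan reachability for a plan that stands it on end and regrasps from the other side.

```bash
cat >> h.py <<'E'
UP=np.array([0,0,1.])
def az(a): a=np.radians(a); return np.array([np.cos(a),np.sin(a),0])
def rot(z,y):
    z=z/np.linalg.norm(z); y=y-z*(y@z); y/=np.linalg.norm(y); return np.column_stack([np.cross(y,z),y,z])
# tool pose from remote pose: c centre, u end direction, d key normal; s offset along u; h offset back from centre plane
def tool(c,u,d,s,b,side,back=0,sg=1,off=0.0):
    """side=+1: tool z ~ +d (from the back), -1: from the key face. b degrees of tilt toward -u. off: grasp point offset away from the face approached"""
    b=np.radians(b); z=side*d*np.cos(b)-u*np.sin(b)
    R=rot(z,sg*np.cross(u,d)); g=np.asarray(c)+u*s-side*d*off
    return g-z*(0.155+back),R
E
python3 - <<'E'
from h import *
import time
robot.move_to([.5,-.25,.43],rot(-UP,az(-10)))
cal=eyes.get_calibration("wrist"); im=eyes.get_image("wrist"); save('w1.png',im)
for d in spotter.silhouettes("wrist","remote_centre")[:3]:
    k=max(cv2.findContours(np.array(d["pixels"]).astype(np.uint8),0,2)[0],key=cv2.contourArea)
    P=np.array([toz(cal,p[0],.024)[:2] for p in k],np.float32)
    print(round(d["conf"],2),np.round(d["centre"]),np.round(cv2.minAreaRect(P*1000),1) if 0 else cv2.minAreaRect(P*1000))
ct=eyes.get_calibration("top"); eyes.get_image("top")
for d in spotter.silhouettes("top","bay")[:2]:
    k=max(cv2.findContours(np.array(d["pixels"]).astype(np.uint8),0,2)[0],key=cv2.contourArea)
    P=np.array([toz(ct,p[0],.026)[:2] for p in k],np.float32); print("tray",d["conf"],cv2.minAreaRect(P*1000))
print(np.array(robot.sense()["q"]).round(1), np.round(cal["extrinsics"],3).tolist())
t=time.time(); n=0; res=[]
for xs,ys in((.45,-.15),(.55,-.1),(.6,-.1),(.5,-.25),(.4,-.2),(.62,.12),(.66,0.07)):
  c=np.array([xs,ys,.085])
  for a in range(0,360,30):
    d=az(a); out=[]
    for side,bs in((1,(0,30)),(-1,(15,30,45))):
      for b in bs:
       for sg in(1,-1):
        p,R=tool(c,UP,d,.035,b,side,0,sg); p2,_=tool(c,UP,d,.035,b,side,.1,sg)
        n+=1
        if robot.ik(p,R) is not None and robot.ik(p2,R) is not None: out.append((side,b,sg))
    if any(o[0]==1 for o in out) and any(o[0]==-1 for o in out): print((xs,ys),a,out)
print(n,time.time()-t, robot.sense()["clock"])
E
```

```text
0.94 [378. 205.] ((553.8424072265625, -270.3329772949219), (165.94180297851562, 53.070068359375), 79.59825897216797)
0.93 [223. 252.] ((382.3099365234375, -282.75830078125), (173.2861785888672, 51.94957733154297), 23.015033721923828)
0.59 [518. 124.] ((694.7741088867188, -210.4729461669922), (129.3067169189453, 41.59893798828125), 35.051673889160156)
tray 0.62 ((474.0192565917969, 251.46401977539062), (219.6245574951172, 220.0800018310547), 7.599359035491943)
[ 15.3  32.9  10.7 100.2  -7.9  47.6  19.7] [[0.985, 0.164, 0.049, 0.512], [-0.171, 0.945, 0.278, -0.18], [-0.0, -0.283, 0.959, 0.398], [0.0, 0.0, 0.0, 1.0]]
(0.45, -0.15) 30 [(1, 0, 1), (1, 0, -1), (1, 30, 1), (1, 30, -1), (-1, 15, 1), (-1, 15, -1), (-1, 30, 1), (-1, 30, -1), (-1, 45, 1), (-1, 45, -1)]
(0.45, -0.15) 60 [(1, 0, 1), (1, 0, -1), (1, 30, 1), (1, 30, -1), (-1, 15, 1), (-1, 15, -1), (-1, 30, 1), (-1, 30, -1), (-1, 45, 1), (-1, 45, -1)]
(0.45, -0.15) 90 [(1, 0, 1), (1, 0, -1), (1, 30, 1), (1, 30, -1), (-1, 15, 1), (-1, 15, -1), (-1, 30, 1), (-1, 30, -1), (-1, 45, 1), (-1, 45, -1)]
(0.45, -0.15) 120 [(1, 30, 1), (1, 30
[... 5245 characters left out ...]
), (1, 30, -1), (-1, 45, 1), (-1, 45, -1)]
(0.66, 0.07) 60 [(1, 0, 1), (1, 0, -1), (1, 30, 1), (1, 30, -1), (-1, 45, 1), (-1, 45, -1)]
(0.66, 0.07) 90 [(1, 0, 1), (1, 0, -1), (1, 30, 1), (1, 30, -1), (-1, 15, 1), (-1, 15, -1), (-1, 30, 1), (-1, 30, -1), (-1, 45, 1), (-1, 45, -1)]
(0.66, 0.07) 120 [(1, 30, 1), (1, 30, -1), (-1, 15, 1), (-1, 15, -1), (-1, 30, 1), (-1, 30, -1), (-1, 45, 1), (-1, 45, -1)]
(0.66, 0.07) 270 [(1, 0, 1), (1, 0, -1), (1, 30, 1), (1, 30, -1), (-1, 15, 1), (-1, 15, -1), (-1, 30, 1), (-1, 30, -1), (-1, 45, 1), (-1, 45, -1)]
(0.66, 0.07) 300 [(1, 0, 1), (1, 0, -1), (1, 30, 1), (1, 30, -1), (-1, 30, 1), (-1, 30, -1), (-1, 45, 1), (-1, 45, -1)]
840 18.34746241569519 3.9583
```

View pics/w1.png

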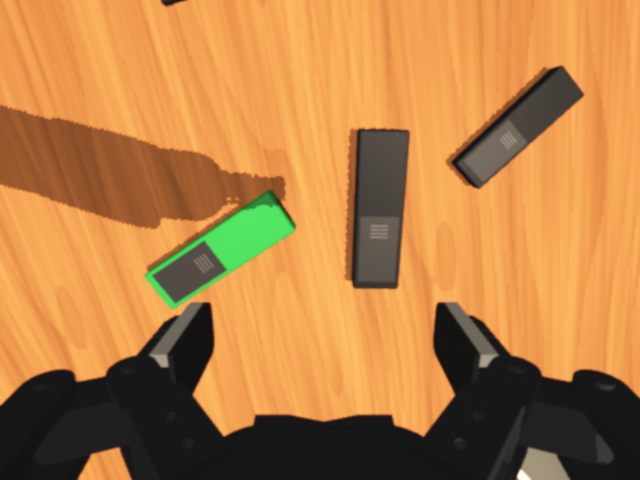

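The wrist view shows the large black remote at (380,208), back and ribbed cover up. The small black one is at (518,126) and the green one at (220,250), so the choice holds. Now I grip, lift and turn it upright.

```bash
cat > s1.py <<'E'
from h import *
c=np.array([.554,-.269,.012]); u=az(79.6); d=-UP; S,B,O=.035,20,.012
T=lambda cc,uu,dd,back=0,sg=1: tool(cc,uu,dd,S,B,1,back,sg,O)
q0=robot.sense()["q"]
cs=np.array([.56,-.13,.084])
def cost(sg):
    a=robot.ik(*T(c,u,d,0,sg)); b=robot.ik(*T(cs,UP,u,0,sg))
    return 1e9 if a is None or b is None else np.abs(a-q0).max()+np.abs(b-a).max()
sg=min((1,-1),key=cost); print("sg",sg,cost(sg))
robot.grip(.072)
robot.move_to(*T(c,u,d,.1,sg)); f0=robot.sense()["contact_force"]
robot.line_to(T(c,u,d,0,sg)[0],v=.08)
print("df",robot.sense()["contact_force"]-f0)
robot.grip(.03,60); s=robot.sense(); print("grip",s["grip_width"],s["grip_force"])
up=lambda h:np.array([0,0,h])
robot.line_to(T(c+up(.12),u,d,0,sg)[0],v=.12)
p,R=T(cs+up(.04),UP,u,0,sg)
try: robot.line_to(p,R,v=.1)
except robot.PlanningError as e: print(e); robot.move_to(p,R)
robot.wait(.3)
s=robot.sense(); print(s["clock"],s["grip_width"],s["ee_pos"]-p,s["contact_force"])
im=eyes.get_image("scene"); save('s1.png',im[150:450,50:450])
E
python3 s1.py
```

```text
sg -1 86.50928358754403
df [ 0.11677937  0.4156258  -0.16992965]
grip 0.048602443946710656 63.40487480163574
9.8917 0.04894233208861032 [0.00016374 0.00024831 0.00032568] [ 0.09386506 -0.66221473 -0.90723241]
```

View pics/s1.png

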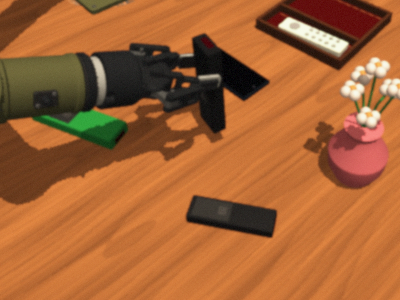

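The remote is held upright with the lens end at the top, around (207,75) in the crop. Now I lower it until it touches, release, retreat and check that it stands.

```bash
cat > s2.py <<'E'
from h import *
s=robot.sense(); p=np.array(s["ee_pos"]); f0=s["contact_force"][2]; R=np.array(s["tcp_rot"])
z0=p[2]; robot.line_to(p-[0,0,.034],v=.06); robot.wait(.1)
f0=robot.sense()["contact_force"][2]
for i in range(12):
    p=np.array(robot.sense()["ee_pos"]); robot.line_to(p-[0,0,.0012],v=.02); f=robot.sense()["contact_force"][2]
    if f-f0>3: break
print("down",z0-robot.sense()["ee_pos"][2],"df",f-f0,robot.sense()["torque"])
robot.grip(.056); robot.wait(.2); robot.grip(.075)
z=R[:,2]; robot.line_to(np.array(robot.sense()["ee_pos"])-z*.1,v=.12)
print(robot.sense()["clock"])
im=eyes.get_image("scene"); save('s2.png',im[150:450,50:450]); 
for c in("scene","top"):
    if c=="top": eyes.get_image(c)
    cal=eyes.get_calibration(c)
    for d in spotter.silhouettes(c,"remote_centre")[:4]:
        k=max(cv2.findContours(np.array(d["pixels"]).astype(np.uint8),0,2)[0],key=cv2.contourArea)
        r=cv2.minAreaRect(k); print(c,round(d["conf"],2),np.round(d["centre"]),np.round(toz(cal,d["centre"],.084),3),np.round(cv2.boxPoints(r)).tolist())
h=np.array([.56,-.13,0])
for c in("scene","top"): print(c,"expected base/top",np.round(proj(eyes.get_calibration(c),h)),np.round(proj(eyes.get_calibration(c),h+[0,0,.168])))
E
python3 s2.py
```

```text
down 0.0388596943294591 df 6.225531666993707 [-0.38146092  0.30962018  0.17131808]
13.7583
scene 0.78 [282. 367.] [ 0.742 -0.24   0.084] [[234.0, 373.0], [239.0, 341.0], [328.0, 358.0], [322.0, 389.0]]
scene 0.71 [263. 252.] [ 0.562 -0.125  0.084] [[243.0, 205.0], [270.0, 202.0], [280.0, 296.0], [254.0, 299.0]]
scene 0.67 [134. 286.] [ 0.487 -0.311  0.084] [[119.0, 284.0], [122.0, 276.0], [140.0, 283.0], [137.0, 291.0]]
scene 0.22 [365. 191.] [0.568 0.111 0.084] [[328.0, 178.0], [335.0, 163.0], [398.0, 193.0], [391.0, 208.0]]
top 0.8 [454. 352.] [ 0.381 -0.262  0.084] [[420.0, 315.0], [446.0, 302.0], [488.0, 387.0], [461.0, 400.0]]
top 0.76 [405. 185.] [ 0.68  -0.191  0.084] [[378.0, 165.0], [395.0, 152.0], [435.0, 204.0], [418.0, 217.0]]
top 0.63 [373. 248.] [ 0.564 -0.129  0.084] [[359.0, 267.0], [367.0, 224.0], [389.0, 229.0], [381.0, 272.0]]
scene expected base/top [263. 287.] [256. 213.]
top expected base/top [368. 257.] [381. 242.]
```

View pics/s2.png

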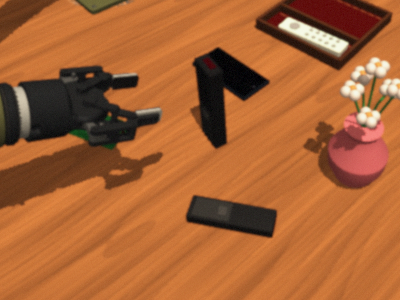

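It stands upright at about (0.561,-0.128), with its top at (205,65) in the crop. Next I regrip it from the key side.

```bash
cat > s3.py <<'E'
from h import *
cs=np.array([.561,-.1285,.084]); d=az(79.6); S,B,O=.035,25,.012
up=lambda h:np.array([0,0,h]); Z3=np.zeros(3)
T=lambda cc,uu,dd,back=0,sg=1: tool(cc,uu,dd,S,B,-1,back,sg,O)
cb=np.array([.4688,.2902,.018])
R0=np.array(robot.sense()["tcp_rot"]); p0=np.array(robot.sense()["ee_pos"])
robot.line_to([p0[0],p0[1],.36],v=.25)
q0=robot.sense()["q"]; best=None
for sg in(1,-1):
  for a in(7.6,187.6):
    dd=az(a); qs=[robot.ik(*x) for x in(T(cs+up(.2),UP,d,.12,sg),T(cs,UP,d,.12,sg),T(cs,UP,d,0,sg),T(cs+up(.1),UP,d,0,sg),T(cb+up(.12),-dd,UP,0,sg),T(cb,-dd,UP,0,sg))]
    ok=all(q is not None for q in qs)
    k=np.abs(np.diff([q0]+qs,axis=0)).max(1).sum() if ok else 1e9
    print(sg,a,ok,k)
    if best is None or k<best[0]: best=(k,sg,a)
_,sg,a=best; np.save('best.npy',[sg,a])
p,R=T(cs+up(.2),UP,d,.12,sg)
robot.move_to(p,R); robot.grip(.078)
robot.line_to(T(cs,UP,d,.12,sg)[0],v=.2)
im=eyes.get_image("scene"); save('s3.png',im[100:400,150:550])
print(robot.sense()["clock"],robot.sense()["q"].round(0))
E
python3 s3.py
```

```text
1 7.6 True 315.3869308421253
1 187.6 True 335.462874883523
-1 7.6 True 356.622648057643
-1 187.6 True 255.5392892782404
17.8333 [-29.  64.   4.  84.  44.  84. -63.]
```

View pics/s3.png

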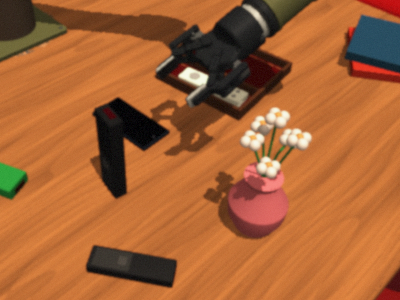

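The gripper is on the key side and the remote is still standing at about (110,150) in the crop. Grip, lift and move over the bay.

```bash
cat > s4.py <<'E'
from h import *
cs=np.array([.561,-.1285,.084]); d=az(79.6); S,B,O=.035,25,.012
up=lambda h:np.array([0,0,h])
T=lambda cc,uu,dd,back=0,sg=1: tool(cc,uu,dd,S,B,-1,back,sg,O)
cb=np.array([.4688,.2902,.018]); sg,a=np.load('best.npy'); dd=az(a)
f0=robot.sense()["contact_force"]
robot.line_to(T(cs,UP,d,0,sg)[0],v=.08)
print("df",robot.sense()["contact_force"]-f0)
robot.grip(.03,60); s=robot.sense(); print("grip",s["grip_width"],s["grip_force"])
robot.line_to(T(cs+up(.14),UP,d,0,sg)[0],v=.12)
p,R=T(cb+up(.12),-dd,UP,0,sg)
try: robot.line_to(p,R,v=.12)
except robot.PlanningError as e: print(e); robot.move_to(p,R)
robot.wait(.3); s=robot.sense(); print(s["clock"],s["grip_width"],s["ee_pos"]-p,s["contact_force"])
for c in("scene","top","wrist"):
    im=eyes.get_image(c); cal=eyes.get_calibration(c)
    if c!="wrist":
      print(c,"expected ends",[np.round(proj(cal,cb+up(.12)+k*.084*dd)).tolist() for k in(1,-1)])
    if c=="scene": A=im[50:350,250:640]
    if c=="top": save('s4.png',np.hstack([A,im[180:480,40:340]]))
E
python3 s4.py
```

```text
df [ 0.7592693   0.16310332 -0.79338267]
grip 0.048450531268457636 65.40622115135193
23.9917 0.04858908076922678 [ 1.61616831e-05 -1.02120772e-04  6.21427259e-05] [-0.01960199 -0.6373426  -2.01500062]
scene expected ends [[356.0, 98.0], [426.0, 125.0]]
top expected ends [[124.0, 357.0], [116.0, 253.0]]
```

View pics/s4.png

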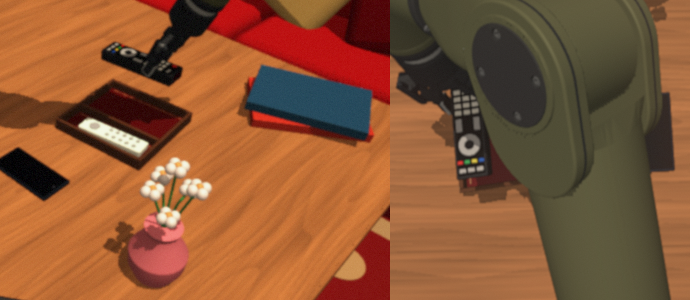

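The remote is face up and level over the bay. The end visible in the top view is at about (124,365), against the expected (124,357). Lower it with force monitoring.

```bash
cat > s5.py <<'E'
from h import *
p=np.array(robot.sense()["ee_pos"]); R=np.array(robot.sense()["tcp_rot"]); z0=p[2]
robot.line_to(p-[0,0,.113],v=.1); robot.wait(.1); s=robot.sense(); f0=s["contact_force"][2]; print("at -113",s["contact_force"])
for i in range(10):
    q=np.array(robot.sense()["ee_pos"]); robot.line_to(q-[0,0,.0012],v=.02); f=robot.sense()["contact_force"][2]
    if f-f0>3: break
s=robot.sense(); print("down",z0-s["ee_pos"][2],"df",f-f0,s["torque"])
robot.grip(.054); robot.wait(.2); robot.grip(.062)
e=np.array(robot.sense()["ee_pos"]); robot.line_to(e-R[:,2]*.12,v=.12)
e=np.array(robot.sense()["ee_pos"]); robot.line_to(e+[0,0,.08],v=.25)
robot.move_to([.45,-.1,.42],rot(-UP,az(-90)))
print(robot.sense()["clock"])
im=eyes.get_image("top"); cal=eyes.get_calibration("top"); A=cv2.resize(im[220:400,80:260],None,fx=2.2,fy=2.2)
for t,z in(("remote_centre",.03),("bay",.026),("white_remote",.022),("phone",.009)):
    for d in spotter.silhouettes("top",t)[:4]:
        k=max(cv2.findContours(np.array(d["pixels"]).astype(np.uint8),0,2)[0],key=cv2.contourArea)
        P=np.array([toz(cal,x[0],z)[:2] for x in k],np.float32)*1000; r=cv2.minAreaRect(P)
        print(t,round(d["conf"],2),np.round(d["centre"]),np.round([*r[0],*r[1],r[2]],1))
im=eyes.get_image("scene"); B=cv2.resize(im[90:270,260:480],None,fx=1.8,fy=2.2)[:A.shape[0]]
save('s5.png',np.hstack([A,B]))
E
python3 s5.py
```

```text
at -113 [-0.72582633  0.40589113 -1.5813009 ]
down 0.11834665009018844 df 7.1607418941007985 [-0.34162812 -0.07638318  0.06845178]
30.8667
remote_centre 0.97 [142. 311.] [470.  286.7 168.2  56.9   7.7]
remote_centre 0.84 [405. 185.] [ 695.6 -204.8  127.8   43.6   35.2]
remote_centre 0.62 [478. 386.] [ 314.  -312.3   24.6   48.9   41.4]
bay 0.82 [168. 311.] [473.6 250.2 215.4 218.7   7.4]
white_remote 0.73 [200. 290.] [495.8 188.3 149.3  41.2  11.3]
phone 0.56 [302. 314.] [456.7  -3.3 147.6  70.8   2.9]
```

View pics/s5.png

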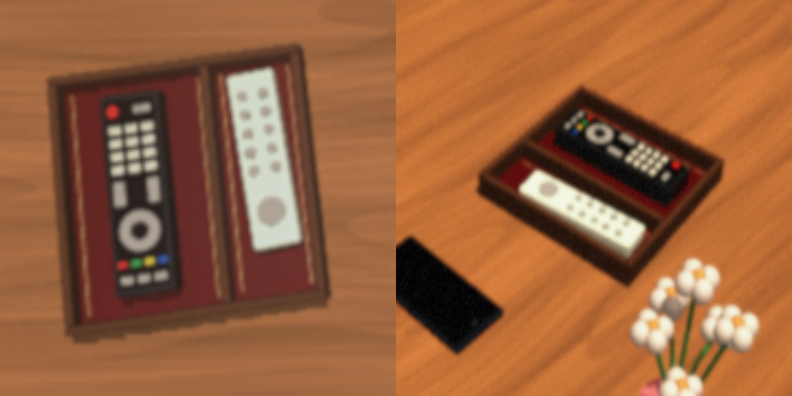

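The remote lies face up and flat in the wide bay, centred at about (140,195) in the left crop. It is aligned with the bay (7.7° against the tray's 7.4–7.6°), and the white remote and phone haven't moved. The robot is clear, so I'm handing in.

```bash
python3 -c "
from workcell import robot
print(robot.finish_job())"
```

```text
the job is handed in; nothing more can be done
None
```

The black remote is face up in the wide bay, flat on the leather and lined up with it; the white remote and phone measure unmoved, the vase was not touched, and the job was handed in at about 31 s.

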